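Lay out the prize display around the club clock

ROBOT

A 7-joint arm with a two-finger parallel gripper is mounted at the origin on the work surface. World frame = base frame: x ahead of the robot, y to its left, z up, the work surface at z = 0. Lengths are in m, angles in degrees, forces in N, time in s.
With the tool pointing down it reaches from about 0.425 to 0.975 m from the base axis. Payload 16.7 kg.
Tool frame: the origin (TCP) lies between the finger pads; the fingertips stand 25 mm ahead of it and the grasp point (between the pads) lies 6 mm ahead of it; z points along the fingers, y is the line along which they close (so a half turn about z gives the same grasp; the last joint's range is limited). The gripper opens to 85 mm and grips with 20 to 120 N. Pads are 22 mm wide; open, the fingers measure 114 mm over their backs; the gripper's body (76 mm by 85 mm) begins 54 mm behind the grasp point. The pads swing forward as they close: fully open they stand 13 mm farther back than shut.
Start: joints at [62.538, 24.414, 4.234, 92.017, -1.954, 63.644, -3.845], TCP at [0.219, -0.639, 0.256] pointing down, gripper open.
Joint ranges: [-163.25, 163.25], [-28.42, 122.38], [-70.27, 78.77], [12.13, 141.07], [-58.53, 238.53], [9.26, 117.41], [-156.51, 156.51]. Speed limits (degrees/s): [108.29, 108.29, 136.94, 136.94, 172.46, 172.46, 172.46].

INTERFACE

Orientations are given as a 3x3 rotation matrix whose columns are the frame's x, y, z axes.
In Python, from plant import arm gives the robot as it stands.
- The arm moves only by the tool carry_out, never from a script. Its argument "series" is one flat list of numbers, 7 for each row, row after row: the opening in per cent of the stroke, from 0 (shut) to 100 (fully open), then the shift along the tool's x, y, z in mm, then the turn, a rotation vector about the tool's x, y, z in degrees. A call has exactly 10 rows; each row is the pose to reach, as a shift and turn from the pose commanded when the call began, along the tool's axes at that moment; what a row does not reach only later rows make up. A row lasts 1/10 s, in which the tool goes at most 50 mm and 8.59 degrees, less where a joint would pass 70% of its speed; a pose out of reach is approached as far as the arm can. A call with a gripper value outside its range is refused whole. The fingers move at their own pace and stop on an object; "force" is the grip in N (left out, the last holds). Time passes only in rows, so rows that repeat a pose let the fingers close, or fill a call up. It gives the time, the measured TCP pose, the force, the opening and the grip force at its end, in the units of the state.
- arm.state(): the state, without advancing time (a new reading comes with each control period).
- arm.grab_frame(name): name is "scene" or "side" or "wrist"; returns the picture (480x640x3 uint8, red, green, blue); there is no depth.
- arm.camera_params(name): a dict with "K" (3x3 intrinsics, pixels), "pose" (4x4, takes a point from camera to world coordinates); the wrist camera has in their place "mount" (4x4, takes a point from camera to tool coordinates, whose origin is the TCP and whose axes are the flange's). Camera axes: x right, y up, looking along -z (the intrinsics and any distortion apply to the point x, -y, -z); pixel columns grow to the right and rows downward; lengths in m; the calibration is good to about 2 mm. A picture is of the moment at which its call begins: read the wrist's pose just before it. camera_params takes no time and is no camera call.
- arm.job_done(): hands the job in; it is judged then, once.
The state is a dict: "time_s": time; "joint_pos": joint angles; "joint_vel": joint speeds; "effort": joint torques, N m; "tool_pos": TCP position; "eef_rot": TCP orientation; "ft_force": force on the tool from outside, world axes, zero at the start; "moment": the same for the moment, N m; "grip_width": finger opening in m; "grip_force": force on a finger pad.
Only numpy, scipy, OpenCV 4.12 (cv2) and the standard library are available. Lean on these libraries where they do the work, as an engineer would, in place of code of your own. Each camera call takes 0.05 s, during which the arm holds its last target. There are 200 camera calls.

TASK

Lay out tonight's prize display on the cart. Set the dark wooden plinth flat in the middle of the round cork mat and after that stand the ivory king upright in the middle of the plinth; stand the taller rook upright in the middle of the small black disc to the left of the game clock, and the shorter rook likewise on the disc to its right (left and right as the robot sees it, facing the dials). Do not move or tip the amber tumbler.

Things in the scene. Friction and masses are not known exactly. Their poses are not given: they have to be found in the camera images.
- clock: Grey enamel analog game clock, fixed, 180 wide (y), 56 deep (x), 114 high including the two steel pushbutton levers on top, one at each end. Origin: centre of its underside, on the cart top; z up. Its two white dials face its -x side, roughly towards the robot; its +y side is its left as the robot sees it.
- disc_left: Black rubber disc, fixed flat on the cart top, diameter 64, 3 thick, to the left of the clock (on the clock's +y side, centre 150 to 180 from the clock's centre). Target for the taller rook. Origin: centre of its underside.
- disc_right: Black rubber disc like the other, diameter 64, 3 thick, fixed, to the right of the clock (on its -y side). Target for the shorter rook. Origin: centre of its underside.
- mat: Round cork mat, fixed flat on the cart top, diameter 110, 4 thick. Target for the plinth. Origin: centre of its underside.
- pad_holder: Shallow tin score-pad holder with a paper pad, fixed, 140 long (x), 100 wide (y), 22 high at its clip. Bystander. Origin: centre of its underside.
- plinth: Loose dark wooden plinth block, 60 x 60, 30 high, about 90 g. Origin: centre of its underside; x and y across its side faces, z up.
- king: Loose ivory plastic chess king standing upright, 110 high with a small cross on top, base diameter 40; a straight round head of diameter 26 from 60 to 88 above its foot is the place to grip. About 60 g. Origin: centre of its underside, z up.
- rook_tall: The taller of two loose ivory plastic rooks, upright, 95 high, base diameter 44, shaft about 30 across; straight round crown of diameter 36 from 71 to 88 above its foot (notched rim above, to 95). About 60 g. Origin: centre of its underside, z up.
- rook_short: The shorter of two loose ivory plastic rooks, upright, 62 high, base diameter 38, shaft about 26 across; straight round crown of diameter 31 from 38 to 55 above its foot (notched rim above, to 62). About 35 g. Origin: centre of its underside, z up.
- tumbler: Loose squat amber glass tumbler standing mouth up, 70 high, 68 across the rim and 58 at the foot, about 250 g. A bystander among the pieces, to be left alone. Origin: centre of its underside, z up.

How it is judged:
By the outcome, as a careful person would: the job done as asked, in the order asked, and still so for the second after the job is handed in, with the robot touching nothing.
It also fails if it takes over 115 s, if anything falls off the work surface, if the arm or the gripper's body presses on something with over 40 N, if the wrist force passes 120 N, or if a joint passes its speed limit or range.

## Working session

There is one attempt and no reset: what is moved stays moved. The work goes in short steps, Python scripts to look and compute and a tool call to move; the robot and the scene stay as the last step left them, time stands still between calls to the robot, and variables do not carry over. Pictures are saved under pics/ and viewed, at most 17 in all, crops included, and the job is handed in when it is done.

Besides the shell and the picture viewer there is one more tool, called after "Request:" as name(argument=value, ...) on one line, values as JSON. carry_out: Moves the arm, as the interface text tells. Its arguments: {"type":"object","properties":{"series":{"type":"array","items":{"type":"number"}},"force":{"type":"number"}},"required":["series"]}

```bash
ls; mkdir -p pics; python3 - <<'E'
from plant import arm
import cv2
s=arm.state(); print({k:s[k] for k in('time_s','tool_pos','eef_rot','ft_force','grip_width')})
for n in("scene","side","wrist"):
    print(n,arm.camera_params(n)); cv2.imwrite(f"pics/{n}0.png",arm.grab_frame(n)[:,:,::-1])
E
```

```text
pics
{'time_s': 0.0, 'tool_pos': array([ 0.21842588, -0.63826056,  0.2555892 ]), 'eef_rot': array([[ 9.46122166e-01,  3.23809449e-01, -5.36050010e-04],
       [ 3.23809876e-01, -9.46121362e-01,  1.23772764e-03],
       [-1.06380459e-04, -1.34461985e-03, -9.99999090e-01]]), 'ft_force': array([ 0.20775646, -0.38651574,  0.38277426]), 'grip_width': 0.08543560150322568}
scene {'K': array([[466.96479248,   0.        , 317.11406898],
       [  0.        , 466.96479248, 245.63515339],
       [  0.        ,   0.        ,   1.        ]]), 'pose': array([[ 0.38763524, -0.60275288,  0.69744383,  1.17804105],
       [ 0.92179094,  0.24824389, -0.29778589, -0.27489545],
       [ 0.00635513,  0.7583297 ,  0.65184022,  0.63403473],
       [ 0.        ,  0.        ,  0.        ,  1.        ]])}
side {'K': array([[453.61154674,   0.        , 312.79223172],
       [  0.        , 453.61154674, 238.53112454],
       [  0.        ,   0.        ,   1.        ]]), 'pose': array([[-0.75516728,  0.37386171, -0.53846987,  0.09619878],
       [-0.65541407, -0.41501893,  0.63102431,  0.51200629],
       [ 0.01244064,  0.82944964,  0.55844295,  0.50559395],
       [ 0.        ,  0.        ,  0.        ,  1.        ]])}
wrist {'K': array([[419.73455735,   0.        , 320.13491019],
       [  0.        , 419.73455735, 241.42240771],
       [  0.        ,   0.        ,   1.        ]]), 'mount': array([[ 1.06646790e-03,  9.62388903e-01,  2.71673446e-01,
         6.82505751e-02],
       [ 9.99999395e-01, -1.10001405e-03, -2.88063941e-05,
        -4.36869149e-05],
       [ 2.71121654e-04,  2.71673312e-01, -9.62389494e-01,
        -1.17034240e-01],
       [ 0.00000000e+00,  0.00000000e+00,  0.00000000e+00,
         1.00000000e+00]])}
```

View pics/scene0.png

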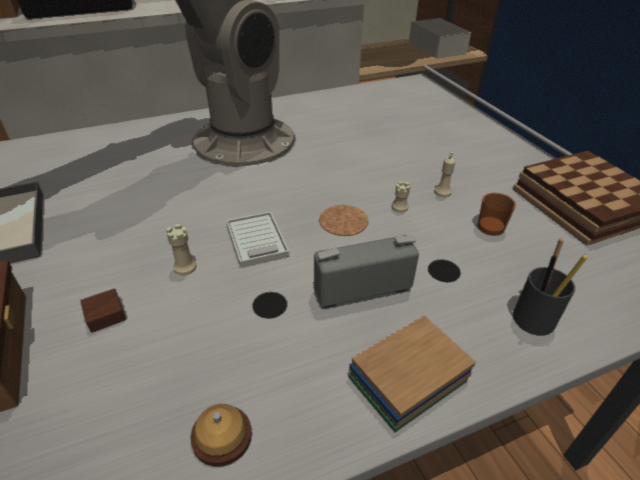

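View pics/side0.png

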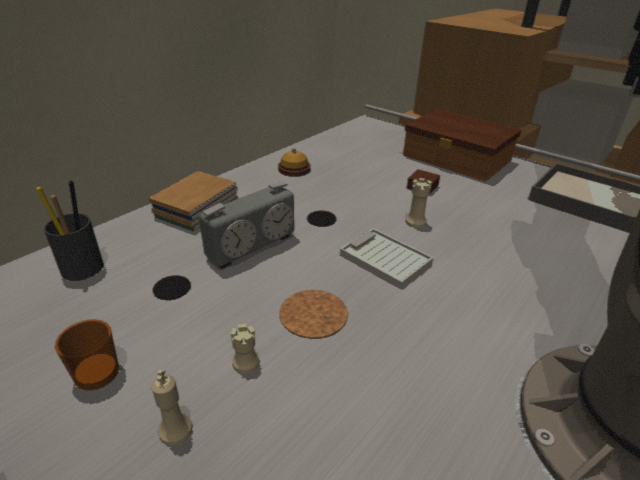

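The scene and side views show:

| Item | Scene pixel | Side pixel |
|---|---|---|
| Left disc | (444,270) | (172,288) |
| Right disc | (270,305) | (321,218) |
| Mat | (344,220) | (314,313) |
| King foot | (444,192) | (174,432) |
| Short rook foot | (401,208) | (246,364) |
| Tall rook foot | (183,268) | (416,222) |
| Plinth | (103,310) | (423,182) |
| Tumbler | (495,215) | (90,355) |

```bash
cat > h.py <<'E'
import numpy as np, cv2
from plant import arm
def cam(n,s=None):
    c=arm.camera_params(n)
    if n!="wrist": return c["K"],c["pose"]
    T=np.eye(4); T[:3,:3]=s["eef_rot"]; T[:3,3]=s["tool_pos"]; return c["K"],T@c["mount"]
def ray(C,uv):
    K,P=C; d=np.linalg.inv(K)@[uv[0],uv[1],1.]; return P[:3,3],P[:3,:3]@(d*[1,-1,-1])
def plane(C,uv,z):
    o,d=ray(C,uv); return (o+d*(z-o[2])/d[2])[:2]
def proj(C,p):
    K,P=C; q=(P[:3,:3].T@(np.asarray(p,float)-P[:3,3]))*[1,-1,-1]; q=K@q; return q[:2]/q[2]
E
python3 - <<'E'
from h import *
np.set_printoptions(precision=4,suppress=True)
S,D=cam("scene"),cam("side")
pts={"discL":((444,270),(172,288),.003),"discR":((270,305),(321,218),.003),"mat":((344,220),(314,313),.004),
"king":((444,192),(174,432),0),"kingtop":((450,154),(161,374),.108),"rs":((401,208),(246,364),0),"rstop":((402,185),(243,331),.062),"rt":((183,267),(416,222),0),"rttop":((177,230),(422,183),.095),
"plinthTop":((102,301),(424,177),.03),"tumbler":((492,231),(95,371),.004)}
for k,(a,b,z) in pts.items(): print(k,plane(S,a,z),plane(D,b,z))
for nm,ims in(("clockback-base scene",[(319,303),(414,292)]),("padtop",[(228,219),(270,214),(288,250),(245,262)])):
    print(nm,[plane(S,p,0) for p in ims])
print("clock front side", [plane(D,p,0) for p in((217,262),(294,235))])
E
```

```text
discL [0.6651 0.2149] [0.6599 0.2176]
discR [ 0.622  -0.1289] [ 0.6191 -0.1267]
mat [0.4464 0.1017] [0.4393 0.1043]
king [0.4333 0.3746] [0.4329 0.3721]
kingtop [0.4377 0.3641] [0.4296 0.3708]
rs [0.4507 0.2449] [0.4459 0.2433]
rstop [0.4475 0.2405] [0.448 0.241]
rt [ 0.4585 -0.2549] [ 0.4621 -0.2533]
rttop [ 0.4626 -0.2496] [ 0.4602 -0.2475]
plinthTop [ 0.5254 -0.4017] [ 0.5301 -0.3986]
tumbler [0.6029 0.3804] [0.5886 0.3907]
clockback-base scene [array([ 0.6488, -0.0442]), array([0.6913, 0.1308])]
padtop [array([ 0.3402, -0.1335]), array([ 0.3581, -0.0412]), array([ 0.4895, -0.046 ]), array([ 0.491, -0.138])]
clock front side [array([0.6643, 0.1176]), array([ 0.6202, -0.0436])]
```

View pics/wrist0.png

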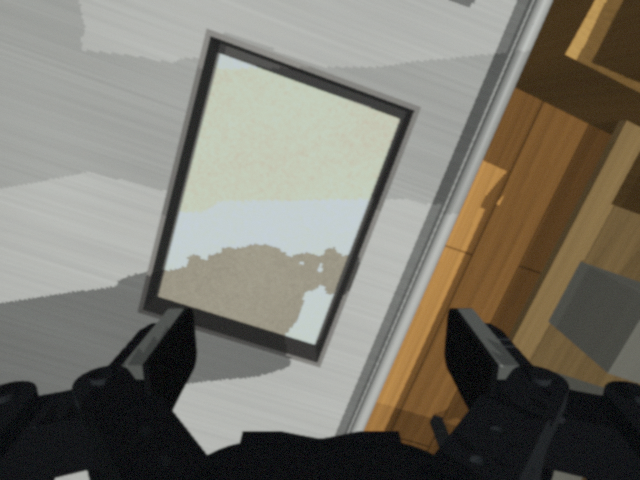

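```bash
cat >> h.py <<'E'
from scipy.spatial.transform import Rotation as Ro
def go(x,y,z,yaw=None):
    "shift (mm) and rotvec (deg) in tool axes to reach TCP x,y,z pointing down, tool x at yaw"
    s=arm.state(); R=s["eef_rot"]
    if yaw is None: yaw=np.degrees(np.arctan2(R[1,0],R[0,0]))
    c,n=np.cos(np.radians(yaw)),np.sin(np.radians(yaw))
    T=np.array([[c,n,0],[n,-c,0],[0,0,-1.]])
    d=R.T@(np.array([x,y,z])-s["tool_pos"])*1000
    print("t",round(s["time_s"],2),"pos",s["tool_pos"].round(4),"yaw",round(np.degrees(np.arctan2(R[1,0],R[0,0])),2),"w",round(s["grip_width"],4),"shift",d.round(1),"rot",Ro.from_matrix(R.T@T).as_rotvec(degrees=True).round(2))
E
python3 -c "
from h import *
go(.526,-.40,.25)"
```

```text
t 0.15 pos [ 0.2185 -0.6384  0.2558] yaw 18.9 w 0.0854 shift [ 368.1 -125.9    5.9] rot [-0.06  0.   -0.  ]
```

Request:
carry_out(series=[100,37,-13,1,0,0,0,100,74,-25,1,0,0,0,100,111,-38,2,0,0,0,100,148,-50,2,0,0,0,100,185,-63,3,0,0,0,100,222,-76,3,0,0,0,100,259,-88,4,0,0,0,100,296,-101,5,0,0,0,100,333,-114,5,0,0,0,100,368,-126,6,0,0,0], force=30)

```text
time_s: 1.15
tool_pos: [0.5272, -0.3988, 0.2502]
eef_rot: [[0.946, 0.324, -0.0], [0.324, -0.946, 0.0], [0.0, -0.0, -1.0]]
ft_force: [0.6, -0.1, 0.6]
grip_width: 0.0854
grip_force: 0.0
```

```bash
python3 - <<'E'
from h import *
go(.526,-.40,.25)
f=arm.grab_frame("wrist"); cv2.imwrite("pics/w1.png",f[:,:,::-1])
E
```

```text
t 1.15 pos [ 0.5272 -0.3988  0.2502] yaw 18.91 w 0.0854 shift [-1.5  0.7  0.2] rot [-0.01 -0.    0.  ]
```

View pics/w1.png

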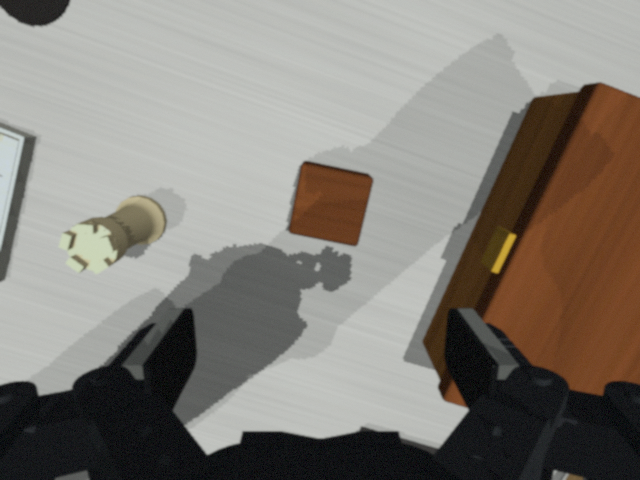

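The wrist view shows the plinth top at about (333,203), turned roughly 12°. The box is to its right, with its near edge at columns 430–540, and the tall rook is at (145,220).

```bash
python3 - <<'E'
from h import *
s=arm.state(); C=cam("wrist",s)
f=cv2.imread("pics/w1.png"); h=cv2.cvtColor(f,cv2.COLOR_BGR2HSV)
m=cv2.inRange(h,(0,110,30),(20,255,255)); m[:, :270]=0; m[:,400:]=0; m[:140]=0; m[260:]=0
c=max(cv2.findContours(m,0,2)[0],key=cv2.contourArea); b=cv2.boxPoints(cv2.minAreaRect(c))
print(b.round(1))
w=np.array([plane(C,p,.03) for p in b]); print(w.round(4),w.mean(0))
for i in range(2): e=w[i+1]-w[i]; print(np.linalg.norm(e),np.degrees(np.arctan2(e[1],e[0])))
print("box",[plane(C,p,.0).round(3) for p in((405,360),(475,195),(540,100))],"rt",plane(C,(141,222),0))
E
```

```text
[[288.3 231.5]
 [302.3 161.3]
 [372.3 175.3]
 [358.3 245.5]]
[[ 0.507  -0.3739]
 [ 0.5651 -0.3665]
 [ 0.5732 -0.4227]
 [ 0.5149 -0.4328]] [ 0.54004535 -0.3989781 ]
0.05861805604467998 7.245662889805995
0.05684139615714162 -81.82329668576885
box [array([ 0.413, -0.523]), array([ 0.585, -0.519]), array([ 0.675, -0.536])] rt [ 0.46344544 -0.24667055]
```

```bash
python3 - <<'E'
import cv2,numpy as np
a=cv2.resize(cv2.imread("pics/w1.png")[145:265,270:390],(480,480),interpolation=2)
s=cv2.imread("pics/scene0.png")[280:340,75:135];b=cv2.resize(s,(300,300),interpolation=2)
d=cv2.resize(cv2.imread("pics/side0.png")[160:205,400:445],(300,300),interpolation=2)
o=np.zeros((600,780,3),np.uint8);o[:480,:480]=a;o[:300,480:]=b;o[300:,480:]=d
cv2.imwrite("pics/z1.png",o)
E
```

```text
(no output)
```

View pics/z1.png

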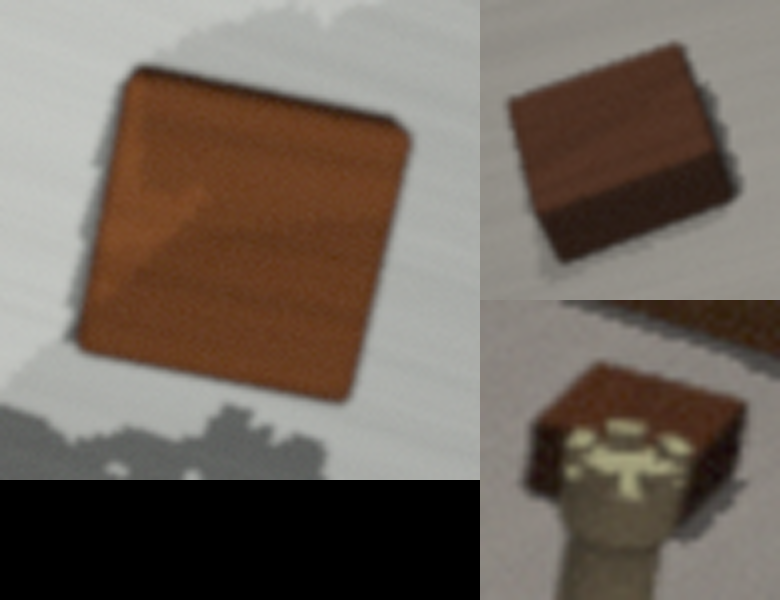

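The crops show the plinth top corners. In the wrist view they are at (303,165), (371,180), (357,245) and (290,232). In the scene view they are at (81,300), (115,289), (122,310) and (87,322).

```bash
python3 - <<'E'
from h import *
s=arm.state(); C=cam("wrist",s); S=cam("scene")
for K,P in((C,[(303.5,165),(371.5,179),(357,245.3),(290,232.3)]),(S,[(81.4,300),(115.4,289),(122,310),(86.6,322.4)])):
    w=np.array([plane(K,p,.03) for p in P]); print(w.round(4).tolist(),w.mean(0))
    for i in range(4): e=w[(i+1)%4]-w[i]; print(np.linalg.norm(e).round(4),np.degrees(np.arctan2(e[1],e[0])).round(1))
go(.5385,-.399,.15,7.8);go(.5385,-.399,.15,7.8-90)
E
```

```text
[[0.5627, -0.3683], [0.5702, -0.4232], [0.5147, -0.4318], [0.5067, -0.3754]] [ 0.53857017 -0.39965408]
0.0554 -82.2
0.0562 -171.2
0.0569 98.0
0.0564 7.3
[[0.5093, -0.4345], [0.5041, -0.3777], [0.5602, -0.3717], [0.5662, -0.4283]] [ 0.53496355 -0.40306287]
0.057 95.3
0.0565 6.2
0.057 -84.0
0.0572 -173.8
t 1.2 pos [ 0.5325 -0.3934  0.2498] yaw 19.28 w 0.0852 shift [ 3.5  7.5 99.8] rot [-0.13 -0.15 11.48]
t 1.2 pos [ 0.5325 -0.3934  0.2498] yaw 19.28 w 0.0852 shift [ 3.5  7.5 99.8] rot [-2.3000e-01 -2.0000e-02  1.0148e+02]
```

Request:
carry_out(series=[100,2,2,25,0,0,3,100,4,4,60,0,0,7,100,6,6,95,0,0,11.9,100,6,6,115,0,0,11.9,100,6,6,125,0,0,11.9,100,6,6,130,0,0,11.9,100,6,6,130,0,0,11.9,100,6,6,130,0,0,11.9,100,6,6,130,0,0,11.9,100,6,6,130,0,0,11.9])

```text
time_s: 2.2
tool_pos: [0.5338, -0.4042, 0.1212]
eef_rot: [[0.993, 0.122, 0.001], [0.122, -0.993, -0.001], [0.001, 0.001, -1.0]]
ft_force: [0.7, -0.6, -0.4]
grip_width: 0.0856
grip_force: 0.0
```

```bash
python3 - <<'E'
from h import *
go(.534,-.404,.028,7)
s=arm.state();C=cam("wrist",s)
f=arm.grab_frame("wrist")
for dx in(-.03,.03):
  for dy in(-.03,.03):
    c,n=np.cos(.122),np.sin(.122); p=proj(C,[.534+c*dx-n*dy,-.404+n*dx+c*dy,.03]); cv2.circle(f,tuple(int(v) for v in p.round()),2,(0,255,0),-1)
cv2.imwrite("pics/w2.png",f[:,:,::-1])
E
```

```text
t 2.2 pos [ 0.5338 -0.4042  0.1212] yaw 6.99 w 0.0856 shift [ 0.1 -0.2 93.2] rot [ 0.04 -0.05 -0.01]
```

View pics/w2.png

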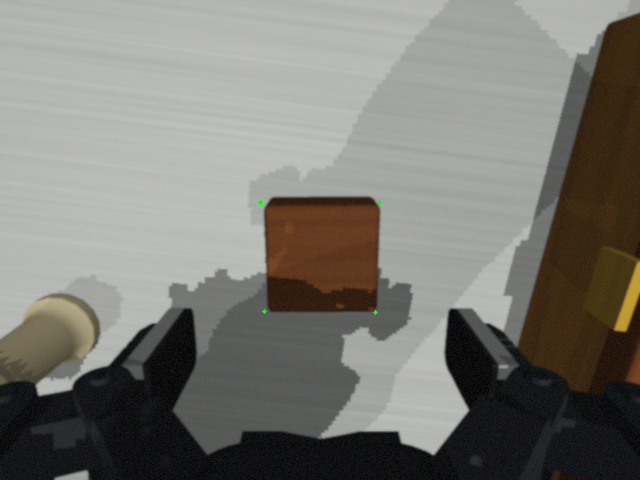

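The plinth's top corners run from (267,207) to (378,311), within about 2 px of the prediction and square to the gripper. I'm descending now, with a 1 mm trim.

Request:
carry_out(series=[100,-1,1,20,0,0,0,100,-1,1,45,0,0,0,100,-1,1,70,0,0,0,100,-1,1,85,0,0,0,100,-1,1,93,0,0,0,100,-1,1,93,0,0,0,0,-1,1,93,0,0,0,0,-1,1,93,0,0,0,0,-1,1,93,0,0,0,0,-1,1,93,0,0,0], force=30)

```text
time_s: 3.25
tool_pos: [0.5333, -0.4055, 0.0286]
eef_rot: [[0.993, 0.122, 0.002], [0.122, -0.993, -0.001], [0.001, 0.001, -1.0]]
ft_force: [-0.3, 0.3, 6.8]
grip_width: 0.0596
grip_force: 33.2
```

Request:
carry_out(series=[0,0,0,0,0,0,0,0,0,0,0,0,0,0,0,0,0,0,0,0,0,0,0,0,-5,0,0,0,0,0,0,-20,0,0,0,0,0,0,-50,0,0,0,0,0,0,-85,0,0,0,0,0,0,-110,0,0,0,0,0,0,-120,0,0,0,0,0,0,-120,0,0,0])

```text
time_s: 4.25
tool_pos: [0.5333, -0.4055, 0.1495]
eef_rot: [[0.993, 0.122, 0.003], [0.122, -0.993, -0.002], [0.002, 0.002, -1.0]]
ft_force: [-0.8, -0.5, -1.0]
grip_width: 0.0592
grip_force: 32.7
```

```bash
python3 - <<'E'
from h import *
# refine targets by ellipse fit
for n in("scene","side"):
    f=cv2.imread(f"pics/{n}0.png"); h=cv2.cvtColor(f,cv2.COLOR_BGR2HSV)
    C=cam(n)
    cs={"scene":[("discL",444,270),("discR",270,305),("mat",344,220)],"side":[("discL",172,288),("discR",321,218),("mat",314,313)]}[n]
    for nm,u,v in cs:
        m=(cv2.inRange(h,(0,0,0),(180,255,60)) if nm!="mat" else cv2.inRange(h,(0,90,60),(20,255,255)))
        m2=np.zeros_like(m);m2[v-26:v+26,u-45:u+45]=m[v-26:v+26,u-45:u+45]
        c=max(cv2.findContours(m2,0,1)[0],key=cv2.contourArea)
        z=.004 if nm=="mat" else .003
        w=np.array([plane(C,p[0],z) for p in c]).astype(np.float32)
        (x,y),r=cv2.minEnclosingCircle(w); e=cv2.fitEllipse(w*10000)
        print(n,nm,round(x,4),round(y,4),round(2*r,4),np.round(e[0],0),np.round(e[1],0))
s=arm.state();print(s["grip_force"],s["ft_force"]);go(.443,.103,.13,7)
E
```

```text
scene discL 0.6657 0.2142 0.0618 [6655. 2139.] [593. 596.]
scene discR 0.6203 -0.1293 0.0616 [ 6205. -1295.] [591. 597.]
scene mat 0.4435 0.1009 0.1092 [4435. 1014.] [1052. 1057.]
side discL 0.6627 0.2174 0.0642 [6625. 2168.] [603. 617.]
side discR 0.6179 -0.127 0.0639 [ 6183. -1268.] [586. 609.]
side mat 0.4413 0.1031 0.1106 [4416. 1036.] [1068. 1086.]
32.74920701980591 [-0.8144685  -0.46310451 -1.01692362]
t 4.25 pos [ 0.5333 -0.4055  0.1495] yaw 6.99 w 0.0592 shift [ -27.8 -515.8   18.5] rot [ 0.11 -0.14 -0.01]
```

Request:
carry_out(series=[0,-1,-15,-15,0,0,0,0,-3,-45,-40,0,0,0,0,-5,-85,-65,0,0,0,0,-7,-130,-85,0,0,0,0,-9,-175,-95,0,0,0,0,-12,-220,-100,0,0,0,0,-14,-265,-100,0,0,0,0,-16,-310,-100,0,0,0,0,-19,-355,-100,0,0,0,0,-22,-400,-100,0,0,0])

```text
time_s: 5.25
tool_pos: [0.4609, -0.0091, 0.2464]
eef_rot: [[0.993, 0.122, -0.001], [0.122, -0.993, -0.0], [-0.001, -0.0, -1.0]]
ft_force: [1.0, 0.9, -0.6]
grip_width: 0.0592
grip_force: 32.8
```

Request:
carry_out(series=[0,-2,-40,0,0,0,0,0,-4,-75,0,0,0,0,0,-5,-100,0,0,0,0,0,-6,-112,0,0,0,0,0,-6,-116,0,0,0,0,0,-6,-116,0,0,0,0,0,-6,-116,0,0,0,0,0,-6,-116,0,0,0,0,0,-6,-116,0,0,0,0,0,-6,-116,0,0,0,0])

```text
time_s: 6.25
tool_pos: [0.4422, 0.1032, 0.2474]
eef_rot: [[0.993, 0.121, 0.0], [0.121, -0.993, 0.0], [0.0, -0.0, -1.0]]
ft_force: [-0.1, -0.5, -1.2]
grip_width: 0.0595
grip_force: 32.8
```

```bash
python3 - <<'E'
from h import *
go(.4425,.1025,.06,7)
s=arm.state();C=cam("wrist",s)
f=arm.grab_frame("wrist")[:,:,::-1].copy(); h=cv2.cvtColor(f,cv2.COLOR_BGR2HSV)
m=cv2.inRange(h,(0,90,60),(20,255,255)); m[320:]=0
c=max(cv2.findContours(m,0,1)[0],key=cv2.contourArea)
w=np.array([plane(C,p[0],.004) for p in c]).astype(np.float32)
print(cv2.minEnclosingCircle(w),cv2.fitEllipse(w*10000))
cv2.drawContours(f,[c],-1,(0,255,0),1)
cv2.imwrite("pics/w3.png",f)
E
```

```text
t 6.25 pos [0.4422 0.1032 0.2474] yaw 6.95 w 0.0595 shift [  0.2   0.8 187.4] rot [-0.   -0.   -0.05]
((0.3585072457790375, 0.09269146621227264), 0.0935322493314743) ((3643.9443359375, 931.5577392578125), (680.4534912109375, 2349.559326171875), 6.917848110198975)
```

View pics/w3.png

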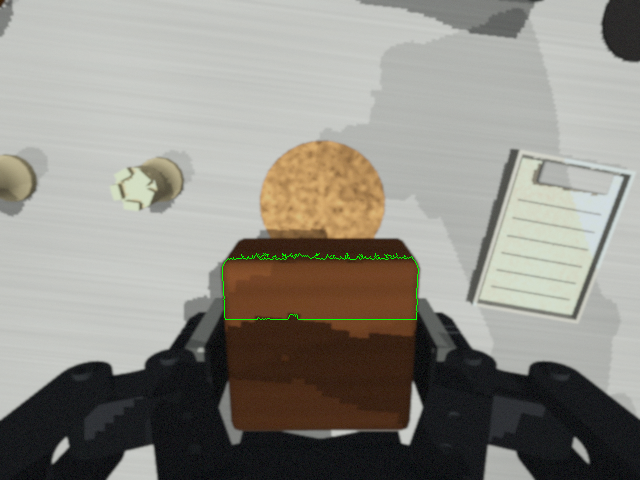

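The wrist view shows the mat, columns 260–385 with its centre at about (322,203), above the held plinth. The plinth's top face runs from row 260 to row 430.

```bash
python3 - <<'E'
from h import *
from scipy.optimize import least_squares
s=arm.state();C=cam("wrist",s)
f=cv2.imread("pics/w3.png"); h=cv2.cvtColor(f,cv2.COLOR_BGR2HSV)
m=cv2.inRange(h,(5,60,90),(22,255,255)); m[232:]=0
m=cv2.morphologyEx(m,cv2.MORPH_CLOSE,np.ones((5,5)))
c=max(cv2.findContours(m,0,1)[0],key=cv2.contourArea)
w=np.array([plane(C,p[0],.004) for p in c if p[0][1]<228])
r=least_squares(lambda q:np.hypot(*(w-q[:2]).T)-q[2],[.44,.1,.055],loss="soft_l1",f_scale=.001); print("mat",r.x)
zt=s["tool_pos"][2]+.0014
w=np.array([plane(C,p,zt) for p in((222,262),(418,262),(410,430),(231,430))]);d=w.mean(0)-s["tool_pos"][:2]
print(w, "plinth off tool",s["eef_rot"][:2,:2].T@d)
print("rs",plane(C,(164,178),0),"king",plane(C,(8,178),0))
E
```

```text
mat [0.44241905 0.10175912 0.05377535]
[[0.46786657 0.13515785]
 [0.47482811 0.0786883 ]
 [0.4173638  0.07054742]
 [0.41017892 0.12878929]] plinth off tool [0.00037899 0.00014163]
rs [0.4478937  0.24015858] king [0.43138023 0.3741478 ]
```

Request:
carry_out(series=[0,0,1,20,0,0,0,0,0,1,60,0,0,0,0,0,1,100,0,0,0,0,0,1,140,0,0,0,0,0,1,170,0,0,0,0,0,1,190,0,0,0,0,0,1,203,0,0,0,0,0,1,208,0,0,0,0,0,1,211,0,0,0,0,0,1,213,0,0,0])

```text
time_s: 7.3
tool_pos: [0.4428, 0.1028, 0.0349]
eef_rot: [[0.993, 0.122, 0.001], [0.122, -0.993, 0.0], [0.001, -0.0, -1.0]]
ft_force: [0.5, -0.3, -0.6]
grip_width: 0.0588
grip_force: 32.8
```

Request:
carry_out(series=[0,0,0,0,0,0,0,0,0,0,0,0,0,0,100,0,0,0,0,0,0,100,0,0,0,0,0,0,100,0,0,0,0,0,0,100,0,0,-5,0,0,0,100,0,0,-40,0,0,0,100,0,0,-85,0,0,0,100,0,0,-130,0,0,0,100,0,0,-170,0,0,0])

```text
time_s: 8.3
tool_pos: [0.4419, 0.1028, 0.2069]
eef_rot: [[0.993, 0.122, 0.001], [0.122, -0.993, 0.001], [0.001, -0.0, -1.0]]
ft_force: [1.4, -0.3, 0.6]
grip_width: 0.0855
grip_force: 0.0
```

```bash
python3 - <<'E'
from h import *
go(.432,.373,.25,7)
E
```

```text
t 8.3 pos [0.4419 0.1028 0.2069] yaw 7.01 w 0.0855 shift [  23.1 -269.4  -42.9] rot [-0.02 -0.05  0.01]
```

Request:
carry_out(series=[100,1,-10,-15,0,0,0,100,4,-40,-35,0,0,0,100,7,-80,-44,0,0,0,100,11,-125,-44,0,0,0,100,15,-170,-44,0,0,0,100,18,-210,-44,0,0,0,100,21,-240,-44,0,0,0,100,22,-260,-44,0,0,0,100,23,-269,-44,0,0,0,100,23,-269,-44,0,0,0])

```text
time_s: 9.3
tool_pos: [0.4319, 0.3731, 0.2484]
eef_rot: [[0.992, 0.123, -0.0], [0.123, -0.992, 0.0], [-0.0, -0.0, -1.0]]
ft_force: [-0.3, 0.4, 0.1]
grip_width: 0.0853
grip_force: 0.0
```

Request:
carry_out(series=[100,0,0,0,0,0,0,100,0,0,0,0,0,0,100,0,0,0,0,0,0,100,0,0,0,0,0,0,100,0,0,0,0,0,0,100,0,0,0,0,0,0,100,0,0,0,0,0,0,100,0,0,0,0,0,0,100,0,0,0,0,0,0,100,0,0,0,0,0,0])

```text
time_s: 10.3
tool_pos: [0.4323, 0.3725, 0.2483]
eef_rot: [[0.993, 0.122, -0.0], [0.122, -0.993, 0.0], [-0.0, -0.0, -1.0]]
ft_force: [-1.0, 0.2, -0.6]
grip_width: 0.0855
grip_force: 0.0
```

```bash
python3 - <<'E'
from h import *
go(.432,.373,.25,7)
f=arm.grab_frame("wrist"); go(.432,.373,.25,7)
g=arm.grab_frame("scene"); g2=arm.grab_frame("side")
o=np.zeros((600,640,3),np.uint8); o[:400,:]=f[40:440]; 
o[400:,:320]=cv2.resize(g[180:255,284:404],(320,200)); o[400:,320:]=cv2.resize(g2[260:360,240:400],(320,200))
cv2.imwrite("pics/w4.png",o[:,:,::-1]);cv2.imwrite("pics/s4.png",g[:,:,::-1]);cv2.imwrite("pics/d4.png",g2[:,:,::-1])
E
```

```text
t 10.3 pos [0.4323 0.3725 0.2483] yaw 7.0 w 0.0855 shift [-0.2 -0.5 -1.7] rot [-0.  0. -0.]
t 10.35 pos [0.4323 0.3725 0.2484] yaw 6.99 w 0.0854 shift [-0.2 -0.5 -1.6] rot [-0.   -0.   -0.01]
```

View pics/w4.png

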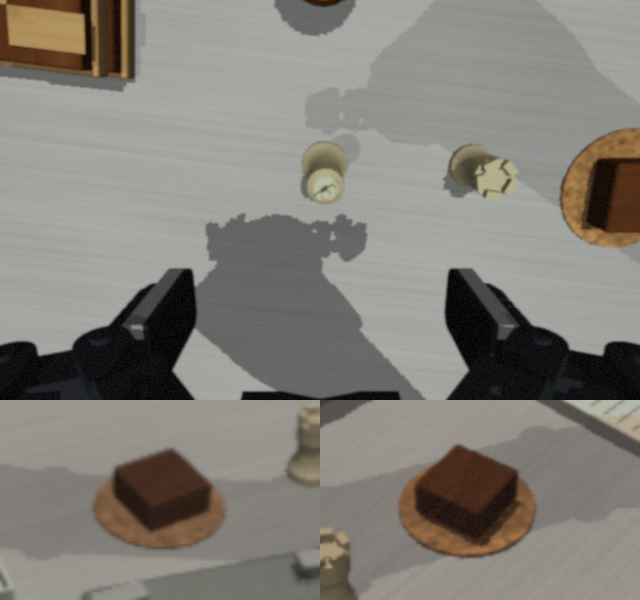

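The plinth sits flat and centred on the mat. In the full wrist frame, the king's head top is at (325,226) with its foot at (324,202), and the short rook's crown is at (495,218) with its foot at (473,205).

```bash
python3 - <<'E'
from h import *
s=arm.state();C=cam("wrist",s)
print("head",plane(C,(325,225.5),.09),"foot",plane(C,(324,203),.004))
print("rs crown",plane(C,(495.5,218),.062),"foot",plane(C,(472,204),.004))
S=cam("scene");D=cam("side"); 
# plinth top corners s4 crop (284,180) scale 320/120 ; side crop(240,260) scale 2
P=[(284+a*120/320,180+(b-400)*75/200) for a,b in((115,468),(170,450),(209,488),(152,503))]
Q=[(240+(a-320)*.5,260+(b-400)*.5) for a,b in((459,446),(517,462),(476,510),(417,486))]
for K,X in((S,P),(D,Q)):
    w=np.array([plane(K,p,.034) for p in X]); print(w.mean(0),np.linalg.norm(w[1]-w[0]),np.linalg.norm(w[2]-w[1]))
go(.432,.373,.09,7)
E
```

```text
head [0.43437456 0.36938061] foot [0.43377315 0.36923514]
rs crown [0.44883994 0.24382814] foot [0.44876046 0.24094689]
[0.44561107 0.10181853] 0.05332689850724481 0.060230872391683926
[0.44166684 0.10272294] 0.05006366400193871 0.06429056325652864
t 10.45 pos [0.4323 0.3725 0.2484] yaw 6.99 w 0.0856 shift [ -0.3  -0.5 158.4] rot [-0.01 -0.   -0.01]
```

Request:
carry_out(series=[100,1,2.5,20,0,0,0,100,1,2.5,50,0,0,0,100,1,2.5,85,0,0,0,100,1,2.5,115,0,0,0,100,1,2.5,140,0,0,0,100,1,2.5,155,0,0,0,100,1,2.5,162,0,0,0,100,1,2.5,165,0,0,0,100,1,2.5,165,0,0,0,60,1,2.5,165,0,0,0], force=25)

```text
time_s: 11.45
tool_pos: [0.434, 0.3705, 0.0843]
eef_rot: [[0.993, 0.122, 0.001], [0.122, -0.993, 0.001], [0.001, -0.001, -1.0]]
ft_force: [-0.7, 0.1, 0.5]
grip_width: 0.0732
grip_force: 0.0
```

Request:
carry_out(series=[50,0,0,0,0,0,0,40,0,0,0,0,0,0,35,0,0,0,0,0,0,30,0,0,0,0,0,0,25,0,0,0,0,0,0,20,0,0,0,0,0,0,0,0,0,0,0,0,0,0,0,0,0,0,0,0,0,0,0,0,0,0,0,0,0,0,0,0,0,0])

```text
time_s: 12.45
tool_pos: [0.4337, 0.3701, 0.0836]
eef_rot: [[0.993, 0.122, 0.0], [0.122, -0.993, -0.0], [0.0, 0.0, -1.0]]
ft_force: [0.7, -1.9, 5.5]
grip_width: 0.0252
grip_force: 24.5
```

Request:
carry_out(series=[0,0,0,-5,0,0,0,0,0,0,-20,0,0,0,0,0,0,-45,0,0,0,0,0,0,-75,0,0,0,0,0,0,-100,0,0,0,0,0,0,-115,0,0,0,0,0,0,-120,0,0,0,0,0,0,-120,0,0,0,0,0,0,-120,0,0,0,0,0,0,-120,0,0,0])

```text
time_s: 13.45
tool_pos: [0.4332, 0.3698, 0.2022]
eef_rot: [[0.993, 0.122, -0.001], [0.122, -0.993, -0.001], [-0.002, 0.001, -1.0]]
ft_force: [0.0, -0.1, -1.1]
grip_width: 0.0249
grip_force: 24.7
```

```bash
python3 - <<'E'
from h import *
go(.4425,.1025,.22,7)
f=arm.grab_frame("wrist");g=arm.grab_frame("scene")
o=np.zeros((480,800,3),np.uint8); o[:,:400]=f[:,120:520]; o[:400,400:]=cv2.resize(g[60:220,370:530],(400,400))
cv2.imwrite("pics/w5.png",o[:,:,::-1])
E
```

```text
t 13.45 pos [0.4332 0.3698 0.2022] yaw 7.0 w 0.0249 shift [-23.4 266.4 -17.5] rot [ 0.05  0.09 -0.  ]
```

View pics/w5.png

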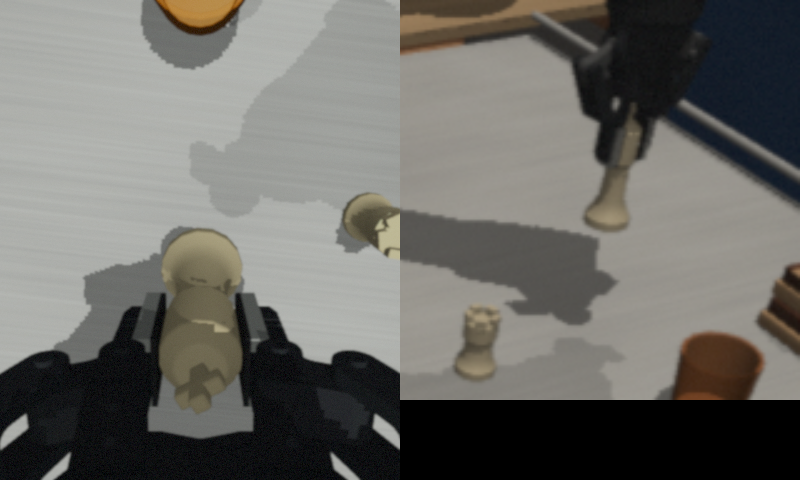

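The king is held upright, with its foot disc at about (322,265) in the wrist frame. I'm checking it against the expected projection.

```bash
python3 - <<'E'
from h import *
s=arm.state();C=cam("wrist",s);R,t=s["eef_rot"],s["tool_pos"]
for x,y in((0,0),(.02,0),(0,-.02),(0,.02)): print(proj(C,t+R@[x,y,.0816]).round(1))
print(proj(C,t+R@[0,0,-.0266]))
go(.4424,.102,.24,7)
E
```

```text
[320.  264.9]
[320.  225.9]
[279.9 264.8]
[360.  264.9]
[319.71425379 404.86691937]
t 13.55 pos [0.4333 0.3699 0.2025] yaw 7.0 w 0.0253 shift [-23.6 267.1 -37.3] rot [0.04 0.08 0.  ]
```

Request:
carry_out(series=[0,-1,10,0,0,0,0,0,-3,35,0,0,0,0,0,-6,70,0,0,0,0,0,-9,110,0,0,0,0,0,-13,155,0,0,0,0,0,-16,195,0,0,0,0,0,-19,230,0,0,0,0,0,-21,252,0,0,0,0,0,-22,262,0,0,0,0,0,-22,266,0,0,0,0])

```text
time_s: 14.55
tool_pos: [0.444, 0.1024, 0.2033]
eef_rot: [[0.993, 0.12, 0.0], [0.12, -0.993, -0.0], [0.0, 0.0, -1.0]]
ft_force: [0.2, 0.4, -0.8]
grip_width: 0.025
grip_force: 24.8
```

Request:
carry_out(series=[0,0,0,5,0,0,0,0,0,0,20,0,0,0,0,0,0,38,0,0,0,0,0,0,52,0,0,0,0,0,0,63,0,0,0,0,0,0,70,0,0,0,0,0,0,73,0,0,0,0,0,0,75,0,0,0,0,0,0,75,0,0,0,0,0,0,75,0,0,0])

```text
time_s: 15.55
tool_pos: [0.4444, 0.1035, 0.1287]
eef_rot: [[0.993, 0.122, 0.001], [0.122, -0.993, 0.0], [0.001, -0.0, -1.0]]
ft_force: [0.7, -0.2, -1.0]
grip_width: 0.0253
grip_force: 24.8
```

```bash
python3 - <<'E'
from h import *
go(.444,.1035,.1186,7)
f=arm.grab_frame("wrist");g=arm.grab_frame("scene");d=arm.grab_frame("side")
o=np.zeros((600,800,3),np.uint8); o[:480,:400]=f[:,120:520]; o[:300,400:]=cv2.resize(g[140:260,264:424],(400,300)); o[300:,400:]=cv2.resize(d[220:370,215:415],(400,300))
cv2.imwrite("pics/w6.png",o[:,:,::-1])
E
```

```text
t 15.55 pos [0.4444 0.1035 0.1287] yaw 6.99 w 0.0253 shift [-0.4 -0.  10.1] rot [-0.01 -0.04 -0.01]
```

View pics/w6.png

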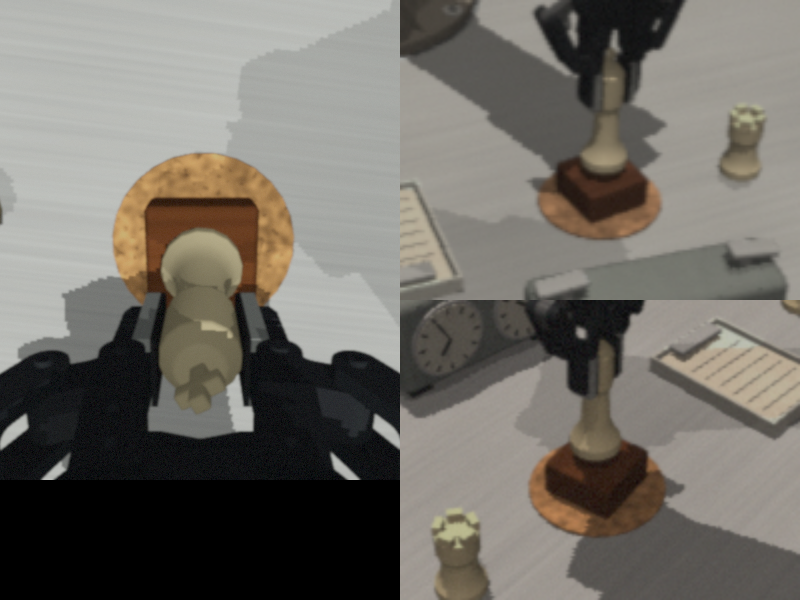

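The wrist view shows the king's foot centred laterally on the plinth (both at column 322), with the far edges at row 229 for the foot and row 207 for the plinth top.

```bash
python3 - <<'E'
from h import *
s=arm.state();C=cam("wrist",s);R,t=s["eef_rot"],s["tool_pos"]
for uv,z in(((322.5,229),t[2]-.0816),((322.5,206.5),.034)):
    p=plane(C,uv,z); print(R[:2,:2].T@(p-t[:2])*1000)
E
```

```text
[18.51458312  1.21914547]
[27.11959304  1.26497811]
```

Request:
carry_out(series=[0,0,0,4,0,0,0,0,0,0,7,0,0,0,0,0,0,9,0,0,0,0,0,0,10.5,0,0,0,0,0,0,10.5,0,0,0,0,0,0,10.5,0,0,0,40,0,0,10.5,0,0,0,60,0,0,10.5,0,0,0,100,0,0,10.5,0,0,0,100,0,0,10.5,0,0,0])

```text
time_s: 16.7
tool_pos: [0.4442, 0.1034, 0.1179]
eef_rot: [[0.993, 0.122, 0.0], [0.122, -0.993, 0.0], [0.0, -0.0, -1.0]]
ft_force: [-0.8, 1.1, -0.8]
grip_width: 0.0759
grip_force: 0.0
```

Request:
carry_out(series=[100,0,0,0,0,0,0,100,0,0,0,0,0,0,100,0,0,0,0,0,0,100,0,0,-5,0,0,0,100,0,0,-20,0,0,0,100,0,0,-45,0,0,0,100,0,0,-80,0,0,0,100,0,0,-110,0,0,0,100,0,0,-125,0,0,0,100,0,0,-130,0,0,0])

```text
time_s: 17.7
tool_pos: [0.4447, 0.1036, 0.2498]
eef_rot: [[0.993, 0.122, 0.003], [0.122, -0.993, 0.0], [0.003, -0.0, -1.0]]
ft_force: [0.4, 0.4, -0.3]
grip_width: 0.085
grip_force: 0.0
```

```bash
python3 - <<'E'
from h import *
go(.449,.2415,.2,20)
E
```

```text
t 17.7 pos [0.4447 0.1036 0.2498] yaw 6.99 w 0.085 shift [  20.9 -136.3   49.9] rot [ 1.000e-02 -1.700e-01 -1.301e+01]
```

Request:
carry_out(series=[100,2,-12,0,0,0,0,100,6,-40,0,0,0,0,100,11,-75,5,0,0,0,100,16,-108,20,0,0,0,100,19,-128,45,0,0,0,100,20.5,-136.5,70,0,0,0,100,20.5,-136.5,88,0,0,0,100,20.5,-136.5,97,0,0,0,100,20.5,-136.5,100,0,0,0,100,20.5,-136.5,100,0,0,0])

```text
time_s: 18.7
tool_pos: [0.4477, 0.2415, 0.1477]
eef_rot: [[0.993, 0.122, -0.001], [0.122, -0.993, -0.0], [-0.001, 0.0, -1.0]]
ft_force: [0.6, -0.4, -0.2]
grip_width: 0.0855
grip_force: 0.0
```

```bash
python3 - <<'E'
from h import *
s=arm.state();C=cam("wrist",s);R,t=s["eef_rot"],s["tool_pos"]
f=arm.grab_frame("wrist")[:,:,::-1].copy();g=arm.grab_frame("scene")[:,:,::-1]
go(.4485,.2415,.0525,7)
for z,r in((.062,.0165),(0.004,.019)):
    for a in np.arange(0,6.28,.3):
        p=proj(C,[.4485+r*np.cos(a),.2415+r*np.sin(a),z]); cv2.circle(f,tuple(int(v) for v in p.round()),1,(0,255,0),-1)
o=np.zeros((480,800,3),np.uint8); o[:,:400]=f[:,120:520]; o[:300,400:]=cv2.resize(g[140:260,264:424],(400,300))
cv2.imwrite("pics/w7.png",o)
E
```

```text
t 18.8 pos [0.4482 0.2416 0.1485] yaw 6.97 w 0.0854 shift [ 0.2  0.1 96. ] rot [-0.02 -0.05 -0.02]
```

View pics/w7.png

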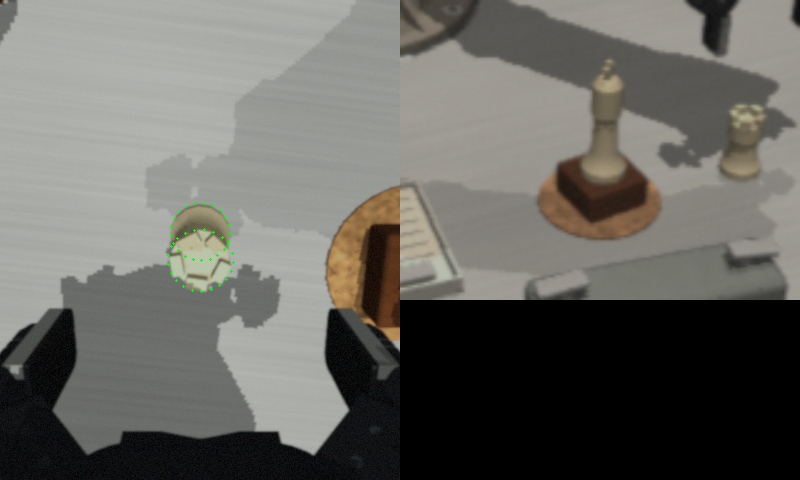

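The king stands upright, centred on the plinth. The predicted rook outlines match the image at (320,230) for the foot and (320,261) for the crown, so I'm grasping the short rook.

Request:
carry_out(series=[100,0,0,20,0,0,0,100,0,0,45,0,0,0,100,0,0,68,0,0,0,100,0,0,85,0,0,0,100,0,0,93,0,0,0,100,0,0,96,0,0,0,100,0,0,96,0,0,0,70,0,0,96,0,0,0,55,0,0,96,0,0,0,50,0,0,96,0,0,0], force=25)

```text
time_s: 19.8
tool_pos: [0.4482, 0.2416, 0.0524]
eef_rot: [[0.993, 0.122, 0.001], [0.122, -0.993, 0.0], [0.001, -0.0, -1.0]]
ft_force: [-0.2, 1.0, 0.1]
grip_width: 0.044
grip_force: 0.0
```

Request:
carry_out(series=[45,0,0,0,0,0,0,40,0,0,0,0,0,0,35,0,0,0,0,0,0,20,0,0,0,0,0,0,0,0,0,0,0,0,0,0,0,0,0,0,0,0,0,0,0,0,0,0,0,0,0,0,0,0,0,0,0,0,0,0,0,0,0,0,0,0,0,0,0,0])

```text
time_s: 20.8
tool_pos: [0.448, 0.2415, 0.052]
eef_rot: [[0.993, 0.122, 0.0], [0.122, -0.993, 0.0], [0.0, -0.0, -1.0]]
ft_force: [-1.2, -1.1, 5.5]
grip_width: 0.03
grip_force: 24.4
```

Request:
carry_out(series=[0,0,0,-5,0,0,0,0,0,0,-20,0,0,0,0,0,0,-50,0,0,0,0,0,0,-90,0,0,0,0,0,0,-135,0,0,0,0,0,0,-175,0,0,0,0,0,0,-205,0,0,0,0,0,0,-215,0,0,0,0,0,0,-220,0,0,0,0,0,0,-220,0,0,0])

```text
time_s: 21.8
tool_pos: [0.4477, 0.2413, 0.272]
eef_rot: [[0.993, 0.122, 0.0], [0.122, -0.993, 0.0], [0.0, 0.0, -1.0]]
ft_force: [-0.6, -0.3, -1.1]
grip_width: 0.0303
grip_force: 24.9
```

```bash
python3 - <<'E'
from h import *
go(.619,-.128,.25,-7.5)
E
```

```text
t 21.8 pos [0.4477 0.2413 0.272 ] yaw 6.99 w 0.0303 shift [125.1 387.4  22. ] rot [-0.000e+00 -1.000e-02  1.449e+01]
```

Request:
carry_out(series=[0,3,10,0,0,0,0,0,11,35,2,0,0,2,0,24,75,4,0,0,4,0,38,117,6,0,0,6,0,51,160,8,0,0,8,0,65,202,11,0,0,10,0,79,245,13,0,0,12,0,93,287,16,0,0,14.5,0,106,327,19,0,0,14.5,0,115,355,22,0,0,14.5])

```text
time_s: 22.8
tool_pos: [0.6051, -0.1009, 0.248]
eef_rot: [[0.991, -0.133, -0.002], [-0.133, -0.991, -0.001], [-0.002, 0.001, -1.0]]
ft_force: [0.3, 0.5, -0.1]
grip_width: 0.0301
grip_force: 24.9
```

```bash
python3 - <<'E'
from h import *
go(.619,-.128,.25,-7.5)
E
```

```text
t 22.8 pos [ 0.6051 -0.1009  0.248 ] yaw -7.65 w 0.0301 shift [17.3 25.  -2.1] rot [ 0.05  0.14 -0.15]
```

Request:
carry_out(series=[0,8,12,0,0,0,0,0,14,22,0,0,0,0,0,17.5,28,0,0,0,0,0,17.5,28,0,0,0,0,0,17.5,28,0,0,0,0,0,17.5,28,0,0,0,0,0,17.5,28,0,0,0,0,0,17.5,28,0,0,0,0,0,17.5,28,0,0,0,0,0,17.5,28,0,0,0,0])

```text
time_s: 23.8
tool_pos: [0.6189, -0.1269, 0.2499]
eef_rot: [[0.991, -0.131, 0.0], [-0.131, -0.991, 0.0], [0.0, -0.0, -1.0]]
ft_force: [-0.5, 1.7, -0.5]
grip_width: 0.0302
grip_force: 24.9
```

```bash
cat > disc.py <<'E'
from h import *
import sys
from scipy.optimize import least_squares
gx,gy,zf,rf=map(float,sys.argv[1:5])   # disc guess, foot depth in tool z, foot radius
s=arm.state();C=cam("wrist",s);R,t=s["eef_rot"],s["tool_pos"]
f=arm.grab_frame("wrist")[:,:,::-1].copy();h=cv2.cvtColor(f,cv2.COLOR_BGR2HSV)
m=cv2.inRange(f,(0,0,0),(60,60,60)); u,v=proj(C,[gx,gy,.003]).astype(int); print("disc px",u,v)
e=np.zeros_like(m); cv2.circle(e,(int(u),int(v)),60,255,-1); m&=e; m[300:]=0
m=cv2.morphologyEx(m,cv2.MORPH_OPEN,np.ones((5,5)))
c=max(cv2.findContours(m,0,1)[0],key=cv2.contourArea)
w=np.array([plane(C,p[0],.003) for p in c])
r=least_squares(lambda q:np.hypot(*(w-q[:2]).T)-.0315,[gx,gy],loss="soft_l1",f_scale=.001).x
print("disc",r,"resid mm",np.round(1000*np.median(abs(np.hypot(*(w-r).T)-.0315)),2))
for a in np.arange(0,6.28,.2):
    for ctr in([*r,.003,.032],): cv2.circle(f,tuple(int(k) for k in proj(C,[ctr[0]+ctr[3]*np.cos(a),ctr[1]+ctr[3]*np.sin(a),ctr[2]]).round()),1,(0,0,255),-1)
    cv2.circle(f,tuple(int(k) for k in proj(C,t+R@[rf*np.cos(a),rf*np.sin(a),zf]).round()),1,(0,255,0),-1)
cv2.imwrite(sys.argv[5],f)
go(*r,t[2])
E
python3 disc.py .619 -.128 .050 .019 pics/w8.png
```

```text
disc px 321 203
disc [ 0.61959478 -0.12978131] resid mm 1.7
t 23.85 pos [ 0.6189 -0.127   0.2498] yaw -7.51 w 0.0305 shift [ 1.1  2.7 -0. ] rot [-0.  0. -0.]
```

View pics/w8.png

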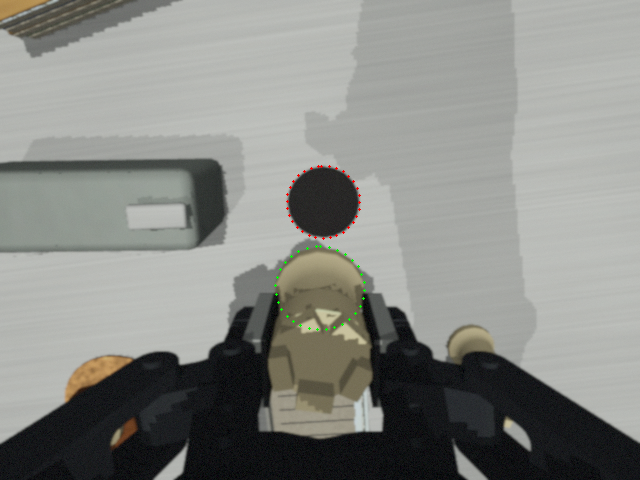

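The wrist view shows the disc at (323,202), which the fit matches. The held foot is centred laterally, about 1.4 mm short in tool x. I'm lowering with that trim.

Request:
carry_out(series=[0,2.5,2.7,15,0,0,0,0,2.5,2.7,45,0,0,0,0,2.5,2.7,85,0,0,0,0,2.5,2.7,125,0,0,0,0,2.5,2.7,155,0,0,0,0,2.5,2.7,174,0,0,0,0,2.5,2.7,184,0,0,0,0,2.5,2.7,189,0,0,0,0,2.5,2.7,192,0,0,0,0,2.5,2.7,194,0,0,0])

```text
time_s: 24.85
tool_pos: [0.6215, -0.1301, 0.0564]
eef_rot: [[0.991, -0.131, 0.001], [-0.131, -0.991, -0.0], [0.001, 0.0, -1.0]]
ft_force: [-0.1, 0.0, 0.2]
grip_width: 0.0304
grip_force: 24.9
```

Request:
carry_out(series=[0,0,0,0,0,0,0,0,0,0,0,0,0,0,0,0,0,0,0,0,0,45,0,0,0,0,0,0,55,0,0,0,0,0,0,60,0,0,0,0,0,0,60,0,0,0,0,0,0,60,0,0,-5,0,0,0,60,0,0,-20,0,0,0,60,0,0,-45,0,0,0])

```text
time_s: 25.85
tool_pos: [0.6203, -0.1298, 0.101]
eef_rot: [[0.991, -0.13, -0.002], [-0.13, -0.991, 0.0], [-0.002, -0.0, -1.0]]
ft_force: [0.7, -0.1, -0.1]
grip_width: 0.0513
grip_force: 0.0
```

Request:
carry_out(series=[60,0,0,-35,0,0,0,60,0,0,-75,0,0,0,100,0,0,-110,0,0,0,100,0,0,-135,0,0,0,100,0,0,-145,0,0,0,100,0,0,-150,0,0,0,100,0,0,-150,0,0,0,100,0,0,-150,0,0,0,100,0,0,-150,0,0,0,100,0,0,-150,0,0,0])

```text
time_s: 26.85
tool_pos: [0.6208, -0.1299, 0.2499]
eef_rot: [[0.991, -0.131, -0.001], [-0.131, -0.991, 0.0], [-0.001, -0.0, -1.0]]
ft_force: [-0.5, -0.1, -0.2]
grip_width: 0.0851
grip_force: 0.0
```

```bash
python3 - <<'E'
from h import *
go(.4615,-.251,.2,-7.5)
f=arm.grab_frame("wrist"); cv2.imwrite("pics/w9.png",f[:,:,::-1])
E
```

```text
t 26.85 pos [ 0.6208 -0.1299  0.2499] yaw -7.5 w 0.0851 shift [-142.   140.8   50.1] rot [-0.01  0.08 -0.  ]
```

Request:
carry_out(series=[100,-8,8,0,0,0,0,100,-28,28,0,0,0,0,100,-55,55,5,0,0,0,100,-85,85,15,0,0,0,100,-112,111,28,0,0,0,100,-131,130,40,0,0,0,100,-142,140,50,0,0,0,100,-143,141,50,0,0,0,100,-143,141,50,0,0,0,100,-143,141,50,0,0,0])

```text
time_s: 27.9
tool_pos: [0.4621, -0.2503, 0.2013]
eef_rot: [[0.992, -0.129, 0.001], [-0.129, -0.992, 0.0], [0.001, -0.0, -1.0]]
ft_force: [-0.1, -0.2, 0.5]
grip_width: 0.0851
grip_force: 0.0
```

```bash
python3 - <<'E'
from h import *
s=arm.state();C=cam("wrist",s);R,t=s["eef_rot"],s["tool_pos"]
f=arm.grab_frame("wrist")[:,:,::-1].copy()
X,Y=.4605,-.251
go(X,Y,.0855,-7.5)
for z,r in((.095,.018),(0.004,.022)):
    for a in np.arange(0,6.28,.3):
        p=proj(C,[X+r*np.cos(a),Y+r*np.sin(a),z]); cv2.circle(f,tuple(int(v) for v in p.round()),1,(0,255,0),-1)
o=np.zeros((480,800,3),np.uint8); o[:,:400]=f[:,120:520]; o[:,400:]=cv2.imread("pics/w9.png")[:,120:520]
cv2.imwrite("pics/w10.png",o)
E
```

```text
t 27.95 pos [ 0.4621 -0.2503  0.2013] yaw -7.42 w 0.0854 shift [ -1.6   0.9 115.8] rot [-0.01 -0.06  0.08]
```

View pics/w10.png

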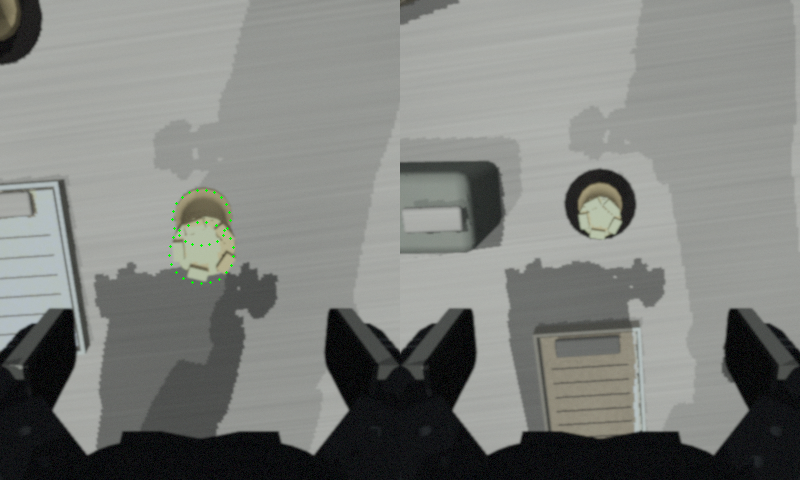

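The short rook stands upright in the middle of its disc. The tall rook's crown at (323,250) matches the prediction within 1 px, so I'm grasping it.

Request:
carry_out(series=[100,-1.5,1.2,20,0,0,0,100,-1.5,1.2,50,0,0,0,100,-1.5,1.2,78,0,0,0,100,-1.5,1.2,98,0,0,0,100,-1.5,1.2,110,0,0,0,100,-1.5,1.2,115.5,0,0,0,100,-1.5,1.2,115.5,0,0,0,75,-1.5,1.2,115.5,0,0,0,60,-1.5,1.2,115.5,0,0,0,50,-1.5,1.2,115.5,0,0,0])

```text
time_s: 28.95
tool_pos: [0.4596, -0.2523, 0.0861]
eef_rot: [[0.991, -0.131, 0.001], [-0.131, -0.991, -0.0], [0.001, 0.0, -1.0]]
ft_force: [-0.9, -0.4, -0.4]
grip_width: 0.0441
grip_force: 0.0
```

Request:
carry_out(series=[47,0,0,0,0,0,0,44,0,0,0,0,0,0,40,0,0,0,0,0,0,20,0,0,0,0,0,0,0,0,0,0,0,0,0,0,0,0,0,0,0,0,0,0,0,0,0,0,0,0,0,0,0,0,0,0,0,0,0,0,0,0,0,0,0,0,0,0,0,0])

```text
time_s: 29.95
tool_pos: [0.4594, -0.2522, 0.0857]
eef_rot: [[0.991, -0.131, 0.0], [-0.131, -0.991, -0.0], [0.001, 0.0, -1.0]]
ft_force: [-0.3, 0.4, 5.7]
grip_width: 0.0355
grip_force: 24.4
```

Request:
carry_out(series=[0,0,0,-5,0,0,0,0,0,0,-20,0,0,0,0,0,0,-50,0,0,0,0,0,0,-90,0,0,0,0,0,0,-135,0,0,0,0,0,0,-175,0,0,0,0,0,0,-200,0,0,0,0,0,0,-212,0,0,0,0,0,0,-215,0,0,0,0,0,0,-215,0,0,0])

```text
time_s: 30.95
tool_pos: [0.4589, -0.252, 0.2996]
eef_rot: [[0.991, -0.131, -0.001], [-0.131, -0.991, 0.0], [-0.001, -0.0, -1.0]]
ft_force: [-0.1, -0.5, 0.1]
grip_width: 0.035
grip_force: 25.1
```

```bash
python3 - <<'E'
from h import *
go(.664,.2155,.28,-7.5)
E
```

```text
t 30.95 pos [ 0.4589 -0.252   0.2996] yaw -7.51 w 0.035 shift [ 142.3 -490.3   19.6] rot [-0.02  0.05 -0.01]
```

Request:
carry_out(series=[0,3,-10,0,0,0,0,0,10,-35,0,0,0,0,0,21,-72,0,0,0,0,0,34,-116,0,0,0,0,0,47,-161,0,0,0,0,0,60,-206,0,0,0,0,0,73,-251,0,0,0,0,0,86,-296,0,0,0,0,0,99,-341,0,0,0,0,0,110,-380,0,0,0,0])

```text
time_s: 31.95
tool_pos: [0.6178, 0.1137, 0.2988]
eef_rot: [[0.992, -0.129, -0.002], [-0.129, -0.992, 0.001], [-0.002, -0.0, -1.0]]
ft_force: [-0.3, -0.9, -0.0]
grip_width: 0.0349
grip_force: 25.1
```

Request:
carry_out(series=[0,10,-35,0,0,0,0,0,18,-63,0,0,0,0,0,24,-85,0,0,0,0,0,29,-100,5,0,0,0,0,32,-109,12,0,0,0,0,32,-110,18,0,0,0,0,32,-110,20,0,0,0,0,32,-110,20,0,0,0,0,32,-110,20,0,0,0,0,32,-110,20,0,0,0])

```text
time_s: 32.95
tool_pos: [0.6642, 0.2145, 0.2809]
eef_rot: [[0.991, -0.132, 0.001], [-0.132, -0.991, 0.0], [0.001, -0.0, -1.0]]
ft_force: [0.1, 1.3, 0.2]
grip_width: 0.0353
grip_force: 25.1
```

```bash
python3 disc.py .664 .2155 .0837 .022 pics/w11.png
```

```text
disc px 318 198
disc [0.66469017 0.21483447] resid mm 2.18
t 33.0 pos [0.6641 0.2147 0.2809] yaw -7.54 w 0.0354 shift [ 0.5 -0.3 -0. ] rot [-0.01 -0.04  0.  ]
```

View pics/w11.png

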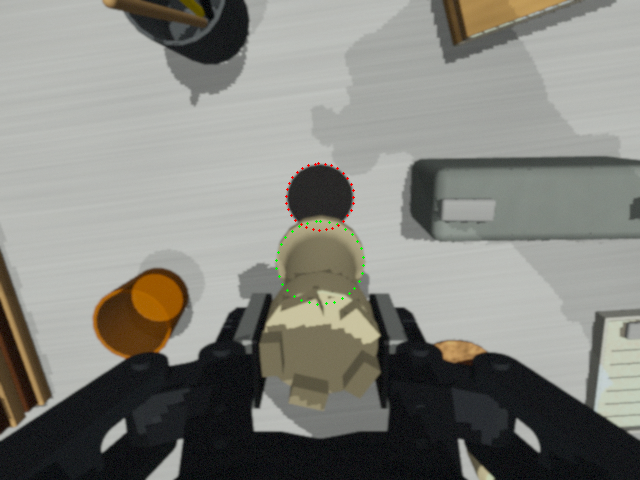

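The wrist view shows the disc at (320,197), with the held foot about 1.5 mm forward of the tool axis and centred laterally. The tumbler, at (140,310), is well clear.

Request:
carry_out(series=[0,-1.2,-0.3,15,0,0,0,0,-1.2,-0.3,45,0,0,0,0,-1.2,-0.3,85,0,0,0,0,-1.2,-0.3,125,0,0,0,0,-1.2,-0.3,154,0,0,0,0,-1.2,-0.3,172,0,0,0,0,-1.2,-0.3,182,0,0,0,0,-1.2,-0.3,187,0,0,0,0,-1.2,-0.3,190,0,0,0,0,-1.2,-0.3,192,0,0,0])

```text
time_s: 34.0
tool_pos: [0.6634, 0.2158, 0.0893]
eef_rot: [[0.991, -0.131, 0.002], [-0.131, -0.991, 0.001], [0.001, -0.001, -1.0]]
ft_force: [0.0, 0.6, -0.6]
grip_width: 0.0352
grip_force: 25.1
```

Request:
carry_out(series=[0,0,0,0,0,0,0,0,0,0,0,0,0,0,0,0,0,0,0,0,0,50,0,0,0,0,0,0,60,0,0,0,0,0,0,68,0,0,0,0,0,0,68,0,0,0,0,0,0,68,0,0,-5,0,0,0,68,0,0,-20,0,0,0,68,0,0,-45,0,0,0])

```text
time_s: 35.0
tool_pos: [0.6622, 0.2154, 0.1335]
eef_rot: [[0.991, -0.13, -0.002], [-0.13, -0.991, -0.001], [-0.002, 0.001, -1.0]]
ft_force: [0.8, 0.1, 0.8]
grip_width: 0.0581
grip_force: 0.0
```

Request:
carry_out(series=[68,0,0,-35,0,0,0,68,0,0,-75,0,0,0,100,0,0,-110,0,0,0,100,0,0,-135,0,0,0,100,0,0,-145,0,0,0,100,0,0,-150,0,0,0,100,0,0,-150,0,0,0,100,0,0,-150,0,0,0,100,0,0,-150,0,0,0,100,0,0,-150,0,0,0])

```text
time_s: 36.0
tool_pos: [0.6626, 0.2155, 0.2824]
eef_rot: [[0.991, -0.131, -0.001], [-0.131, -0.991, -0.0], [-0.001, 0.0, -1.0]]
ft_force: [-0.5, 0.2, -0.0]
grip_width: 0.0852
grip_force: 0.0
```

```bash
python3 - <<'E'
from h import *
f=arm.grab_frame("wrist");g=arm.grab_frame("scene");d=arm.grab_frame("side")
o=np.zeros((600,800,3),np.uint8); o[:300,:400]=cv2.resize(f,(400,300)); o[300:,:400]=cv2.resize(g[140:350,220:500],(400,300)); o[:300,400:]=cv2.resize(d[140:440,40:440],(400,300)); o[300:,400:]=f[80:380,120:520]
cv2.imwrite("pics/fin.png",o[:,:,::-1])
E
```

```text
(no output)
```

View pics/fin.png

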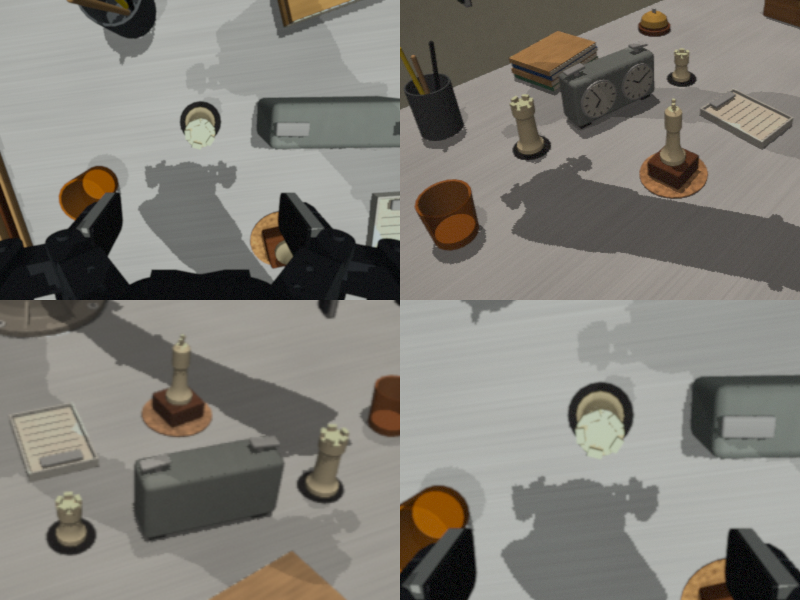

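All the pieces stand upright and centred: the tall rook on the left disc, the short rook on the right disc, and the king on the plinth on the mat. The tumbler is untouched and the gripper is clear, so I'm handing in.

```bash
python3 -c "
from plant import arm
print(arm.job_done())"
```

```text
the job is handed in; nothing more can be done
None
```

The display is laid out and handed in at about 36 s: the plinth sits flat in the middle of the mat with the king upright on it, the taller rook is on the left disc and the shorter rook on the right, and the tumbler was left alone.

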